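# Find the open channel of a tube clamp with a feeler blade

## Robot

A 6-joint arm with a two-finger parallel gripper is mounted at the origin on a cart in front of the work surface, level with it; the furniture and walls round the work are solid. World frame = base frame: x ahead of the robot, y to its left, z up, the work surface at z = 0. Lengths are in m, angles in degrees, forces in N, time in s.
With the tool pointing down it reaches from about 0.425 to 1.125 m from the base axis. Payload 14.9 kg.
Tool frame: the origin (TCP) lies midway between the tips of the shut fingers; the grasp point (between the pads) lies robot.grasp_offset behind it (robot.grasp_offset is the distance from the TCP to the grasp point, in m); y points along the fingers, z is the direction in which the jaws open and shut, and the axes are right-handed (so a half turn about y gives the same grasp; the last joint's range is limited). The gripper opens to 91 mm and grips with 3 to 60 N. Pads are 32 mm wide; open, the fingers measure 118 mm over their backs; the gripper's body (76 mm by 178 mm) begins 60 mm behind the grasp point.
Start: joints at [65.357, 21.709, 99.362, -0, 58.929, -1.908], TCP at [0.271, 0.646, 0.214] pointing down, gripper open.
Joint ranges: [-158.91, 158.91], [-42.39, 125.64], [0.06, 152.35], [-60.88, 240.88], [17.5, 164.5], [-176.32, 176.32]. Speed limits (degrees/s): [108.29, 108.29, 136.94, 180, 180, 180].

## Interface

Orientations are given as a 3x3 rotation matrix whose columns are the frame's x, y, z axes.
In Python, from station import state, get_image, robot gives the robot as it stands.
- The arm moves only by the tool apply_moves, never from a script. Its argument "commands" is a list of rows, each a list of 7 numbers: the shift along the tool's x, y, z in m, then the turn, a rotation vector about the tool's x, y, z in rad, then the finger opening in m, from 0 to 0.0912. In form: [[tx, ty, tz, ax, ay, az, jaw], ...]. A call has 1 to 10 rows; each row is the pose to reach, as a shift and turn from the pose commanded when the call began, along the tool's axes at that moment; what a row does not reach only later rows make up. A row lasts 1/8 s, in which the tool goes at most 62.5 mm and 10.7 degrees, less where a joint would pass 70% of its speed; a pose out of reach is approached as far as the arm can. A call with a gripper value outside its range is refused whole. The fingers move at their own pace and stop on an object; "squeeze" is the grip in N (left out, the last holds). Time passes only in rows, so rows that repeat a pose let the fingers close. It gives the time, the measured TCP pose, the force and the opening at its end, in the units of the state.
- state(): the state, without advancing time (a new reading comes with each control period).
- get_image(name): name is "side" or "top"; returns a dict with "image" (480x640x3 uint8, red, green, blue), "fov_y" (degrees; the focal length in pixels is half the picture's height over the tangent of half this angle, whatever the lens; pixels are square), "cx", "cy" (the principal point, pixels), "k1" (the pictures are not rectified: a ray, as slopes to the right and down, at radius r is drawn at 1 + k1 r^2 times it, then the intrinsics apply), "rvec" (rotation vector, rad) and "tvec" (3), from world to camera coordinates, as OpenCV has them. Camera axes: x right, y down, z forward; pixel columns grow to the right and rows downward; lengths in m; the calibration is good to about 2 mm. A picture is of the moment at which its call begins. There is no depth.
- robot.close_job(): hands the job in, once; it reports no verdict.
The state is a dict: "clock": time; "q": joint angles; "dq": joint speeds; "tau": joint torques, N m; "eef_pos": TCP position; "ee_rot": TCP orientation; "ft_force": force on the tool from outside, world axes, zero at the start; "ft_torque": the same for the moment, N m; "finger_gap": finger opening in m.
Only numpy, scipy, OpenCV 4.12 (cv2) and the standard library are available. Lean on these libraries where they do the work, as an engineer would, in place of code of your own. Each camera call takes 0.05 s, during which the arm holds its last target.

## Task

One of the three channels of the tube clamp is open all the way down; in the other two the pinch jaws deep inside have seized shut. Take the feeler gauge out of its stand, try its blade gently in the channels without forcing it where it jams, and leave the gauge standing in the open channel, fully home with its flange down on the clamp. Leave the tip rack, the vial and the pump cassette alone.

Things in the scene. Friction and masses are not known exactly. Their poses are not given: they have to be found in the camera images.
- gauge: Feeler gauge, loose, about 70 g, upright in its stand at the start. Origin: middle of the underside of its steel flange (28 mm along x, 26 mm along y, 5 mm thick); z up along the handle. Below it a steel blade, 45 mm long, 14 mm wide (x), 5 mm thick (y), nose rounded over the thickness. It may go into a channel either way round.
- gauge_handle (a point): Middle of the gauge's black ribbed handle, 25 mm above the gauge's origin. The handle is 24 mm wide (x), 14 mm thick (y: grip it across this) and 40 mm high, starting on the flange.
- gauge_stand: Grey stand for the gauge, fixed to the bench, 62 x 62 mm at the foot, 50 x 50 mm above, 55 mm high, with a slot for the blade open at the top (18 mm along x, 9 mm along y, 50 mm deep). Origin: middle of its underside, z up.
- tube_clamp: Tube clamp, fixed to the bench: aluminium block 58 mm (x) by 142 mm (y), 70 mm high; three channels side by side along its y, 42 mm apart, open at the top, each between two bright steel lips; brass barbs on the -x face, black knob on the -y end. Origin: middle of its underside, z up. Clamp and lips do not give way; the clamp is spoiled by a push of more than 25 N.
- channel_1 (a point): Nominal middle of the +y channel, level with the clamp's top (70 mm up). The real mouth is centred up to 3 mm off this point along the clamp's y, to either side, differently for each channel; along x it is exact. A channel is a slot 18 mm long (x), 7 mm wide (y), to 26 mm below the top; the mouth flares to 15 mm wide over its top 7 mm.
- channel_2 (a point): The same point of the middle channel. Below the slot, from 28 mm under the clamp's top, are the hidden pinch jaws: in the open channel they stand clear of the blade; in a shut one they leave only 2 mm and the blade stops on them, 17 mm short of home; they sit on stiff springs (about 4 N per mm). Which channel is open varies; it is told by feel.
- channel_3 (a point): The same point of the -y channel. In the open channel the blade goes down its whole 45 mm, until the gauge's flange lies on the clamp's top: that is home.
- tip_rack: Bystander: box of pipette tips, 62 x 92 mm, 50 mm high, loose. Origin: middle of its underside.
- vial: Bystander: small glass vial with a white cap, 27 mm across, 55 mm high, loose, between the stand and the clamp. Origin: middle of its underside.
- cassette: Bystander: black pump cassette with an orange catch, 24 x 70 mm, 26 mm high, loose. Origin: middle of its underside.

How it is judged:
By the outcome, as a careful person would: the job done as asked, in the order asked, and still so for the second after the job is handed in, with the robot touching nothing.
It also fails if it takes over 61 s, if anything falls off the work surface, if the arm or the gripper's body presses on something with over 40 N, if the wrist force passes 120 N, or if a joint passes its speed limit or range.

## Working session

There is one attempt and no reset: what is moved stays moved. The work goes in short steps, Python scripts to look and compute and a tool call to move; the robot and the scene stay as the last step left them, time stands still between calls to the robot, and variables do not carry over. Pictures are saved under pics/ and viewed, and the job is handed in when it is done.

Besides the shell and the picture viewer there is one more tool, called after "Call:" as name(argument=value, ...), one argument or row to a line, values as JSON. apply_moves: Moves the arm, as the interface text tells. Its arguments: {"type":"object","properties":{"commands":{"type":"array","items":{"type":"array","items":{"type":"number"}}},"squeeze":{"type":"number"}},"required":["commands"]}

```bash
mkdir -p pics; ls
python3 - <<'E'
from station import state,get_image,robot
import cv2,numpy as np,pickle
s=state();print(s); print(robot.grasp_offset)
for n in("side","top"):
    d=get_image(n);cv2.imwrite(f"pics/{n}0.png",d["image"][:,:,::-1]);pickle.dump(d,open(f"{n}0.pkl","wb"))
    print({k:v for k,v in d.items() if k!="image"})
E
```

```text
pics
{'clock': 0.0, 'q': array([ 6.53583137e+01,  2.17388650e+01,  9.93943407e+01, -1.41720365e-03,
        5.89260564e+01, -1.90737267e+00]), 'dq': array([ 0.02218743,  0.03575738, -0.04375195,  0.03500988, -0.05599784,
        0.04852003]), 'tau': array([ 2.09322766e-04, -7.63708162e+01, -4.34377563e+01,  6.50389376e-02,
        4.21897054e-02, -8.76501167e-05]), 'eef_pos': array([0.27036947, 0.64527417, 0.21329493]), 'ee_rot': array([[ 9.22311746e-01, -4.11994779e-04,  3.86446470e-01],
       [-3.86446690e-01, -9.48959123e-04,  9.22311257e-01],
       [-1.32655197e-05, -9.99999465e-01, -1.03445016e-03]]), 'ft_force': array([-0.34392243,  0.36726068, -0.49996569]), 'ft_torque': array([-0.04827576, -0.01473962,  0.02473564]), 'finger_gap': 0.09098859587409146}
0.0188
{'fov_y': 44.00004971401448, 'cx': 320.75827129603766, 'cy': 239.477759969653, 'k1': -0.038827613991903515, 'rvec': array([ 2.18609015, -0.04289694, -0.01070995]), 'tvec': array([-0.55231006,  0.22298982,  0.96564686])}
{'fov_y': 52.33636252996315, 'cx': 325.93798088605297, 'cy': 246.44627977808204, 'k1': -0.027825578743786557, 'rvec': array([ 2.1314707 , -2.14206251,  0.1856377 ]), 'tvec': array([0.27519547, 0.55957574, 0.86142551])}
```

View pics/side0.png

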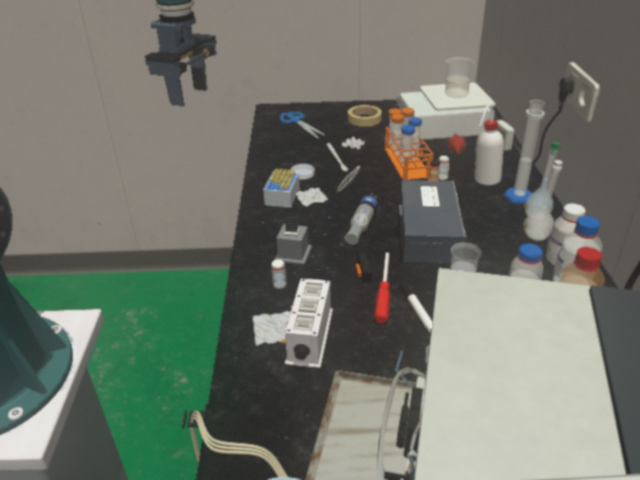

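View pics/top0.png

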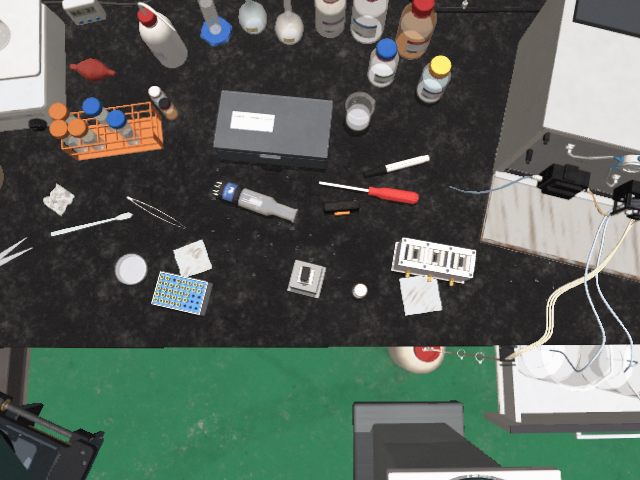

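The side view shows the stand with the gauge at about (293,242), the vial at (279,272) and the clamp at (308,322), knob end towards the camera. In the top view the stand is at (307,279), the vial at (360,291), the clamp at (434,260), the tip rack at (181,293) and the cassette at (341,208). I'll enlarge these.

```bash
cat > h.py <<'E'
import numpy as np,cv2,pickle
from scipy.optimize import least_squares
def cam(d):
    f=240/np.tan(np.radians(d["fov_y"])/2); R=cv2.Rodrigues(np.array(d["rvec"]))[0]
    K=np.array([[f,0,d["cx"]],[0,f,d["cy"]],[0,0,1.]]); return K,np.array([d["k1"],0,0,0]),R,np.array(d["tvec"])
def proj(d,P):
    K,D,R,t=cam(d); return cv2.projectPoints(np.array(P,float).reshape(-1,3),np.array(d["rvec"]),t,K,D)[0].reshape(-1,2)
def ray(d,uv):
    K,D,R,t=cam(d); n=cv2.undistortPoints(np.array(uv,float).reshape(-1,1,2),K,D).reshape(-1,2)
    v=np.c_[n,np.ones(len(n))]@R; return -R.T@t,v
def atz(d,uv,z):
    c,v=ray(d,uv); return c+v*((z-c[2])/v[:,2])[:,None]
def tri(ds,uvs):
    A=np.zeros((3,3));b=np.zeros(3)
    for d,u in zip(ds,uvs):
        c,v=ray(d,[u]);v=v[0]/np.linalg.norm(v[0]);M=np.eye(3)-np.outer(v,v);A+=M;b+=M@c
    return np.linalg.solve(A,b)
def crop(d,x0,y0,w,h,s,name):
    im=d["image"][y0:y0+h,x0:x0+w,::-1]
    im=cv2.resize(im,None,fx=s,fy=s,interpolation=cv2.INTER_CUBIC)
    for i in range(0,w,10): cv2.putText(im,str(x0+i),(i*s,8),0,.3,(0,255,255),1); cv2.line(im,(i*s,9),(i*s,14),(0,255,255),1)
    for i in range(0,h,10): cv2.putText(im,str(y0+i),(0,i*s+3),0,.3,(0,255,255),1); cv2.line(im,(20,i*s),(25,i*s),(0,255,255),1)
    cv2.imwrite(name,im)
def load(n): return pickle.load(open(n+".pkl","rb"))
E
python3 - <<'E'
from h import *
t=load("top0");s=load("side0")
crop(t,385,230,100,60,8,"pics/tclamp.png")
crop(t,280,250,100,60,8,"pics/tstand.png")
crop(s,255,215,90,75,8,"pics/sstand.png")
crop(s,265,265,90,75+25,6,"pics/sclamp.png")
E
```

```text
(no output)
```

View pics/tclamp.png

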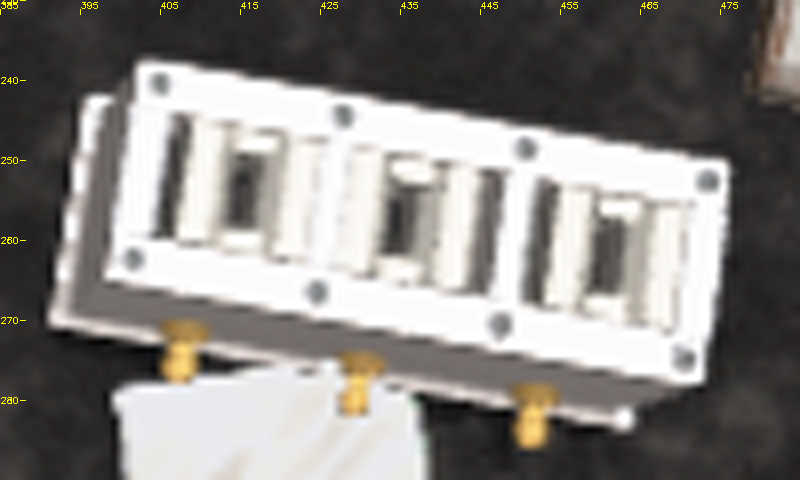

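View pics/tstand.png

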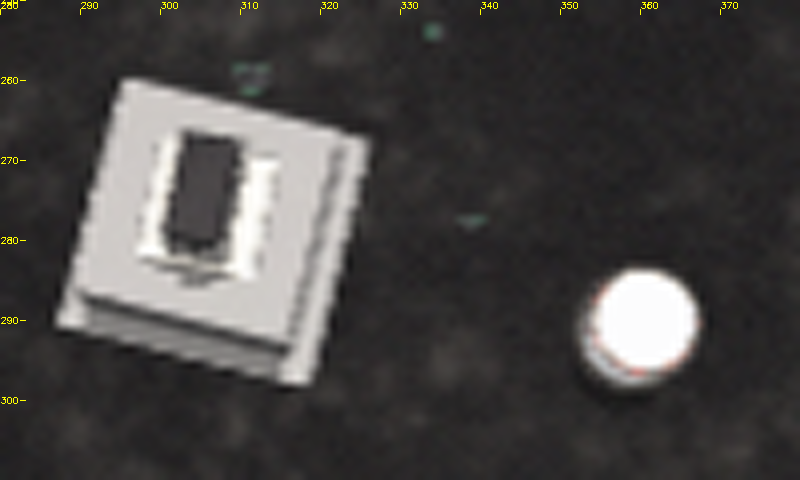

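View pics/sstand.png

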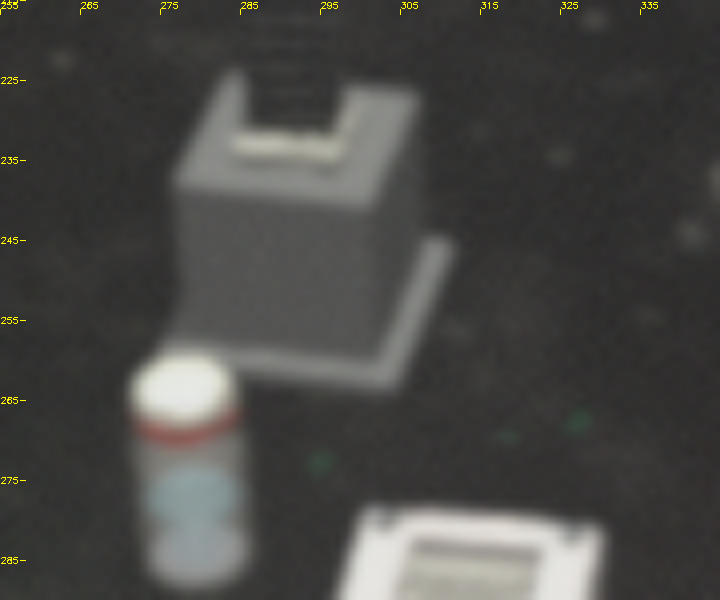

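View pics/sclamp.png

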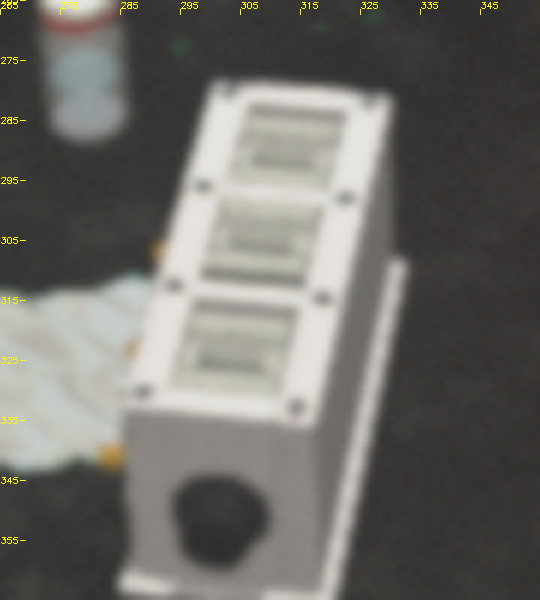

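```bash
cat >> h.py <<'E'
def px(x0,y0,s,pts):
    p=np.array(pts,float); return (p+.5)/s-.5+np.array([x0,y0])
E
python3 - <<'E'
from h import *
t=load("top0");s=load("side0")
np.set_printoptions(precision=4,suppress=True)
def pose_fit(tpx,spx,obj):
    # obj Nx3 local; fit x,y,yaw,z0 fixed 0
    def R(p):
        c,sn=np.cos(p[2]),np.sin(p[2])
        return np.array(obj)@np.array([[c,-sn,0],[sn,c,0],[0,0,1]]).T+[p[0],p[1],0]
    out=[]
    for name,sel in(("top",[1,0]),("side",[0,1]),("both",[1,1])):
        def r(p):
            W=R(p);e=[]
            if sel[0]:e.append((proj(t,W)-tpx).ravel())
            if sel[1]:e.append((proj(s,W)-spx).ravel())
            return np.concatenate(e)
        q=least_squares(r,[.7,0.2,-.2]); print(name,q.x,np.degrees(q.x[2]),"res",q.fun.round(2))
tp=px(385,230,8,[(138,60),(730,160),(703,384),(105,278)])
sp=px(265,265,6,[(392,95),(315,425),(125,410),(210,82)])
a,b=.029,.071
obj=[(a,b,.07),(a,-b,.07),(-a,-b,.07),(-a,b,.07)]
print("clamp top pts",atz(t,tp,.07)); print(atz(s,sp,.07))
pose_fit(tp,sp,obj)
# stand top 50x50 z .055
tp=px(280,250,8,[(128,78),(345,133),(288,348),(78,290)])
sp=px(255,215,8,[(420,93),(370,205),(175,180),(235,72)])
a=.025
obj=[(a,a,.055),(a,-a,.055),(-a,-a,.055),(-a,a,.055)]
print("stand",atz(t,tp,.055),atz(s,sp,.055))
pose_fit(tp,sp,obj)
# handle top z = .055+.005+.04=.1
hp=px(280,250,8,[(184,131),(243,138),(226,248),(165,237)])
print("handle top",atz(t,hp,.1),atz(t,hp,.1).mean(0))
vp=px(280,250,8,[(647,321)]);print("vial",atz(t,vp,.055))
for n,z,p in(("rack",.05,(181,291)),("cass",.026,(341,208))): print(n,atz(t,[p],z))
c,_=ray(t,[(0,0)]);print("cam",c, ray(s,[(0,0)])[0])
E
```

```text
clamp top pts [[0.5736 0.1346 0.07  ]
 [0.55   0.0006 0.07  ]
 [0.499  0.0096 0.07  ]
 [0.5237 0.1436 0.07  ]]
[[ 0.5738  0.129   0.07  ]
 [ 0.5485 -0.0051  0.07  ]
 [ 0.4989  0.003   0.07  ]
 [ 0.5209  0.138   0.07  ]]
top [ 0.5367  0.0721 -0.1775] -10.172297468573479 res [-1.31 -2.25  1.86 -1.49  1.37  1.89 -1.89  1.68]
side [ 0.5355  0.067  -0.1715] -9.828004154596087 res [ 1.32 -1.12  2.29  1.2  -2.6   0.52 -1.02 -1.36]
both [ 0.5361  0.0703 -0.1745] -9.999618179863273 res [-0.39 -1.81  2.82 -1.28  2.43  2.12 -0.86  2.15  1.66 -2.28  2.44 -0.28
 -2.32 -1.01 -0.58 -2.56]
stand [[0.5358 0.3282 0.055 ]
 [0.5229 0.2786 0.055 ]
 [0.4739 0.2917 0.055 ]
 [0.4873 0.3393 0.055 ]] [[0.5349 0.3229 0.055 ]
 [0.5223 0.2747 0.055 ]
 [0.4741 0.2883 0.055 ]
 [0.4878 0.3354 0.055 ]]
top [ 0.505   0.3095 -0.2539] -14.545296169216073 res [ 0.46  0.19 -0.21  0.    0.09 -0.32 -0.34  0.13]
side [ 0.5048  0.3054 -0.2689] -15.40482205974942 res [ 0.3   0.02 -0.02  0.02 -0.04  0.11 -0.23 -0.17]
both [ 0.5048  0.3086 -0.2592] -14.851147505569521 res [ 1.02  0.2   0.32  0.15  0.48 -0.2   0.09  0.11  0.22 -0.96  0.14 -1.
  0.11 -0.75 -0.33 -1.  ]
handle top [[0.5177 0.3135 0.1   ]
 [0.5161 0.3007 0.1   ]
 [0.4923 0.3044 0.1   ]
 [0.4947 0.3175 0.1   ]] [0.5052 0.309  0.1   ]
vial [[0.4796 0.2103 0.055 ]]
rack [[0.4791 0.5373 0.05  ]]
cass [[0.6393 0.2429 0.026 ]]
cam [0.4098 0.2782 0.9411] [ 0.5517 -0.6745  0.7265]
```

Run:
```python
from h import *
t=load("top0");s=load("side0")
crop(t,400,240,40,30,20,"pics/tc12.png")
crop(t,430,244,44,30,18,"pics/tc23.png")
```

```text
(no output)
```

View pics/tc12.png

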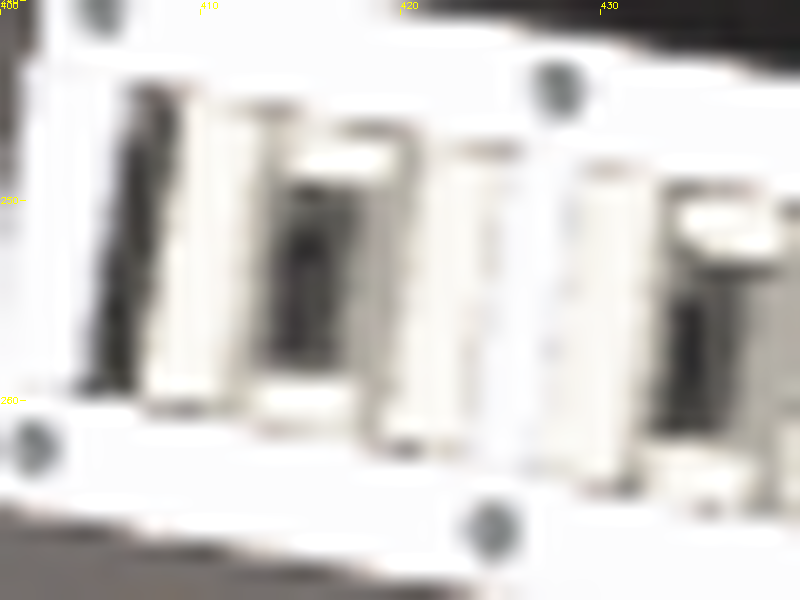

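View pics/tc23.png

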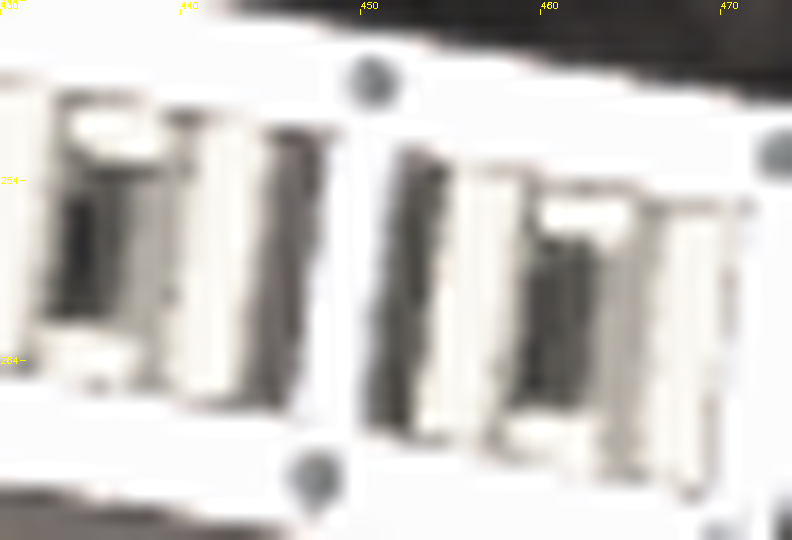

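Run:
```python
from h import *
np.set_printoptions(precision=4,suppress=True)
t=load("top0")
c=np.array([.5366,.0721]);yaw=np.radians(-10.0)
R=np.array([[np.cos(yaw),-np.sin(yaw)],[np.sin(yaw),np.cos(yaw)]])
p=np.array([px(400,240,20,[(245,256)])[0],px(400,240,20,[(408,270)])[0],px(430,244,18,[(40,230)])[0],px(430,244,18,[(178,250)])[0],px(430,244,18,[(512,300)])[0],px(430,244,18,[(655,320)])[0]])
W=atz(t,p,.07)[:,:2]; L=(W-c)@R
print(L); print("mid",(L[::2]+L[1::2])/2); print((W[::2]+W[1::2])/2)
# screws
sc=px(385,230,8,[(160,83),(343,115),(526,148),(708,180),(133,258),(317,292),(499,324),(684,358)])
Ls=(atz(t,sc,.07)[:,:2]-c)@R;print(Ls)
# desired tool motion for grasp
from station import state
s=state();E=s["ee_rot"];P=s["eef_pos"]
tgt=np.array([.505,.3085,.066]);print("shift tool",E.T@(tgt-P))
```

```text
[[ 0.0008  0.0461]
 [ 0.0021  0.0314]
 [-0.0003  0.0094]
 [ 0.0001 -0.0045]
 [ 0.0007 -0.0384]
 [ 0.0011 -0.0529]]
mid [[ 0.0014  0.0388]
 [-0.0001  0.0025]
 [ 0.0009 -0.0456]]
[[0.5448 0.11  ]
 [0.5369 0.0745]
 [0.5296 0.027 ]]
[[ 0.0212  0.0623]
 [ 0.0209  0.0202]
 [ 0.0204 -0.0219]
 [ 0.0201 -0.0637]
 [-0.0195  0.0626]
 [-0.0202  0.0206]
 [-0.0204 -0.0209]
 [-0.0211 -0.0631]]
shift tool [ 0.3465  0.1476 -0.2198]
```

Call:
apply_moves(
  commands=[
    [0.05,0.01,-0.03,0,-0.02,0,0.06],
    [0.1,0.02,-0.06,0,-0.05,0,0.06],
    [0.15,0.03,-0.095,0,-0.08,0,0.06],
    [0.2,0.035,-0.127,0,-0.1,0,0.06],
    [0.25,0.04,-0.16,0,-0.12,0,0.06],
    [0.3,0.045,-0.19,0,-0.14,0,0.06],
    [0.33,0.05,-0.21,0,-0.141,0,0.06],
    [0.3465,0.0536,-0.2198,0,-0.141,0,0.06],
    [0.3465,0.0536,-0.2198,0,-0.141,0,0.06],
    [0.3465,0.0536,-0.2198,0,-0.141,0,0.06],
  ],
  squeeze=20,
)

```text
clock: 1.35
eef_pos: [0.5047, 0.3098, 0.1603]
ee_rot: [[0.968, -0.0, 0.252], [-0.252, 0.0, 0.968], [-0.0, -1.0, 0.0]]
ft_force: [0.1, -0.3, -0.1]
finger_gap: 0.0599
```

Run:
```python
from h import *
from station import state,get_image
np.set_printoptions(precision=4,suppress=True)
s=state();print(s["clock"],s["eef_pos"],s["ee_rot"],s["ft_force"],s["finger_gap"])
for n in("side","top"):
    d=get_image(n);pickle.dump(d,open(f"{n}1.pkl","wb"))
crop(load("side1"),240,140,100,100,6,"pics/s1.png")
crop(load("top1"),250,220,100,75,8,"pics/t1.png")
d=load("side1")
P=s["eef_pos"];print("tcp in side",proj(d,P),"target handle",proj(d,[.505,.3085,.08]))
```

```text
1.35 [0.5047 0.3098 0.1603] [[ 0.9676 -0.0002  0.2524]
 [-0.2524  0.0001  0.9676]
 [-0.0002 -1.      0.    ]] [ 0.0952 -0.3267 -0.0955] 0.05985761598732396
tcp in side [[289.1837 184.7127]] target handle [[291.5291 220.313 ]]
```

View pics/s1.png

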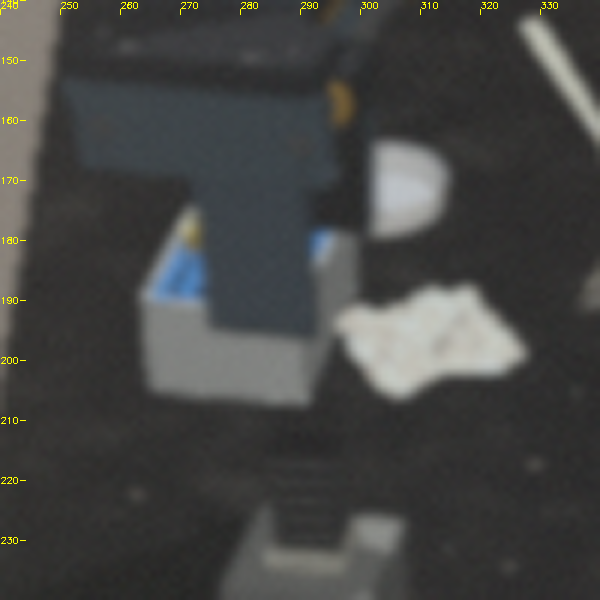

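View pics/t1.png

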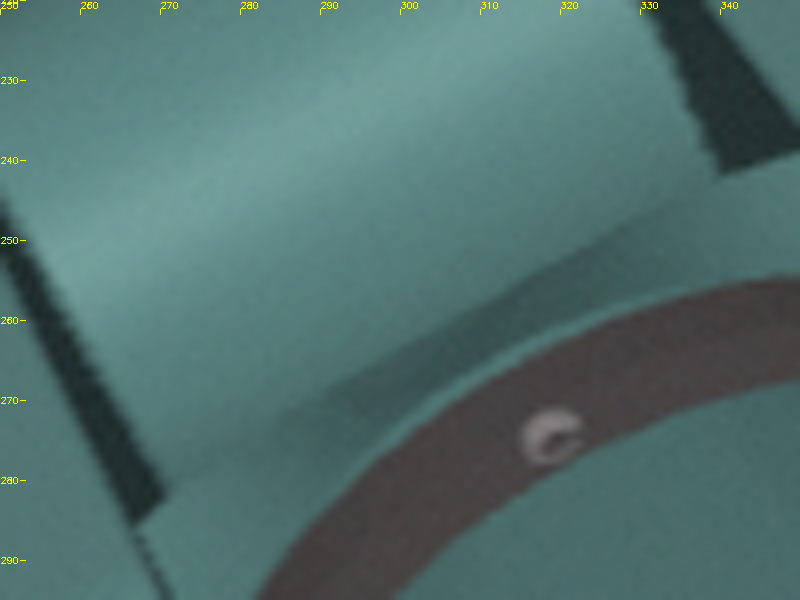

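Run:
```python
from h import *
from station import state
np.set_printoptions(precision=2,suppress=True)
s=state();P=s["eef_pos"];E=s["ee_rot"];d=load("side1")
x,z=E[:,0],E[:,2]
for o in(.030,.0435): print(o,proj(d,[P-z*o-x*.016,P-z*o+x*.016]))
print("front corners seen",px(240,140,6,[(207,329),(317,337)]))
print(proj(d,[P-z*.0435-x*.016+[0,0,-.003], P-z*.0435-x*.016+[0,.005,0]]))
```

```text
0.03 [[276.62 191.76]
 [293.14 193.4 ]]
0.0435 [[274.55 195.43]
 [291.21 197.11]]
front corners seen [[274.08 194.42]
 [292.42 195.75]]
[[274.66 196.82]
 [274.65 194.04]]
```

The top view is blocked by the arm. In the side view the near finger tip is at (275–293,195), squarely in line with the handle below it at (282–297,222). I'll go down in steps and close with a light squeeze first, to feel any offset.

Call:
apply_moves(
  commands=[
    [0,0.03,-0.002,0,0,0,0.05],
    [0,0.06,-0.002,0,0,0,0.05],
    [0,0.08,-0.002,0,0,0,0.05],
    [0,0.09,-0.002,0,0,0,0.05],
    [0,0.094,-0.002,0,0,0,0.05],
    [0,0.094,-0.002,0,0,0,0.03],
    [0,0.094,-0.002,0,0,0,0.018],
  ],
  squeeze=4,
)

```text
clock: 2.33
eef_pos: [0.5051, 0.3073, 0.0671]
ee_rot: [[0.967, 0.001, 0.253], [-0.253, 0.001, 0.967], [0.001, -1.0, 0.001]]
ft_force: [-0.5, 0.3, 0.5]
finger_gap: 0.0329
```

Run:
```python
from h import *
from station import state,get_image
np.set_printoptions(precision=4,suppress=True)
s=state();print(s["clock"],s["eef_pos"],s["ft_force"],s["ft_torque"],s["finger_gap"])
d=get_image("side");pickle.dump(d,open(f"side2.pkl","wb"))
crop(d,250,165,90,80,8,"pics/s2.png")
```

```text
2.325 [0.5051 0.3073 0.0671] [-0.5005  0.3282  0.4557] [ 0.0527  0.0578 -0.0449] 0.03288932398964204
```

View pics/s2.png

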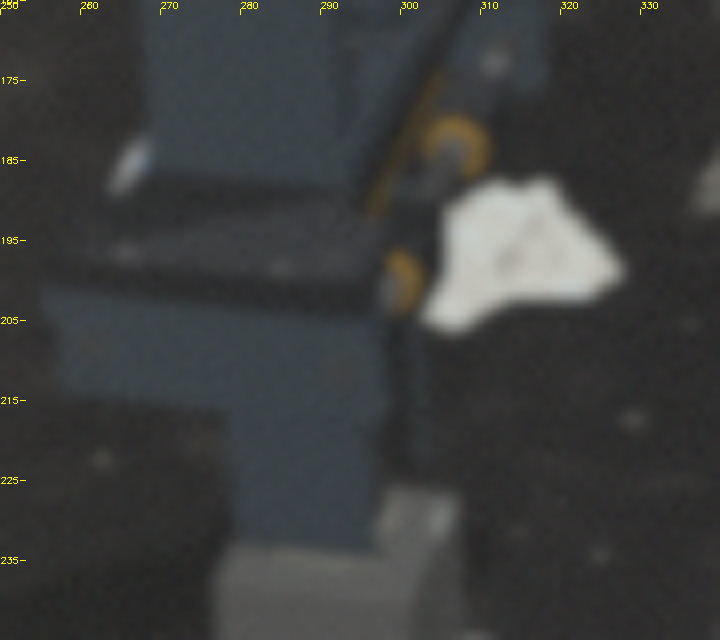

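The side view shows the fingers astride the handle above the stand top, near finger tip at (279–297,233). They are still closing, and the force is about zero.

Call:
apply_moves(
  commands=[
    [0,0,0,0,0,0,0.022],
    [0,0,0,0,0,0,0.018],
    [0,0,0,0,0,0,0.016],
  ],
  squeeze=4,
)

```text
clock: 2.75
eef_pos: [0.5048, 0.3071, 0.0664]
ee_rot: [[0.967, 0.0, 0.253], [-0.253, 0.0, 0.967], [0.0, -1.0, 0.0]]
ft_force: [-0.1, 0.7, 0.8]
finger_gap: 0.0163
```

Call:
apply_moves(
  commands=[
    [0,0,0,0,0,0,0.012],
    [0,0,0,0,0,0,0.01],
    [0,0,0,0,0,0,0.008],
  ],
  squeeze=4,
)

```text
clock: 3.12
eef_pos: [0.5048, 0.3071, 0.0664]
ee_rot: [[0.967, 0.0, 0.253], [-0.253, 0.0, 0.967], [0.0, -1.0, 0.0]]
ft_force: [0.4, -0.2, 2.0]
finger_gap: 0.0142
```

Call:
apply_moves(
  commands=[
    [0,0,0,0,0,0,0.006],
    [0,0,0,0,0,0,0.006],
    [0,-0.01,0,0,0,0,0.006],
    [0,-0.025,0,0,0,0,0.006],
    [0,-0.045,0,0,0,0,0.006],
  ],
  squeeze=25,
)

```text
clock: 3.75
eef_pos: [0.5046, 0.307, 0.1126]
ee_rot: [[0.967, -0.0, 0.253], [-0.253, -0.0, 0.967], [-0.0, -1.0, -0.0]]
ft_force: [-0.5, -0.2, -1.4]
finger_gap: 0.0138
```

Call:
apply_moves(
  commands=[
    [0,-0.02,0,0,0,0,0.006],
    [0,-0.045,0,0,0,0,0.006],
    [0,-0.06,0,0,0,0,0.006],
    [0,-0.06,0,0,0,0,0.006],
  ],
)

```text
clock: 4.25
eef_pos: [0.5052, 0.3074, 0.1727]
ee_rot: [[0.967, 0.002, 0.253], [-0.253, 0.001, 0.967], [0.002, -1.0, 0.002]]
ft_force: [0.1, -0.2, -1.9]
finger_gap: 0.0141
```

Run:
```python
from h import *
from station import state,get_image
np.set_printoptions(precision=4,suppress=True)
s=state();print(s["clock"],s["eef_pos"],s["ee_rot"],s["ft_force"],s["ft_torque"],s["finger_gap"])
d=get_image("side");pickle.dump(d,open(f"side3.pkl","wb"))
crop(d,250,145,90,100,6,"pics/s3.png")
```

```text
4.25 [0.5052 0.3074 0.1727] [[ 0.9675  0.002   0.253 ]
 [-0.253   0.0011  0.9675]
 [ 0.0017 -1.      0.0016]] [ 0.0513 -0.2485 -1.8826] [ 0.0411 -0.0788  0.0037] 0.01412245936044867
```

View pics/s3.png

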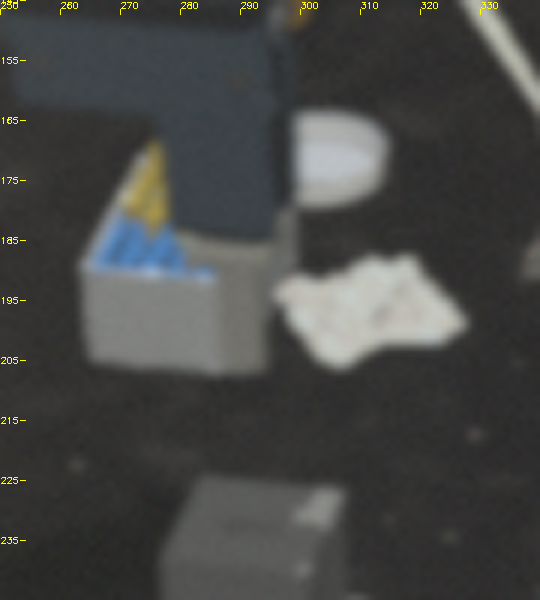

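Run:
```python
from h import *
from station import state
np.set_printoptions(precision=2,suppress=True)
s=state();P=s["eef_pos"];E=s["ee_rot"];d=load("side3")
x,y,z=E.T
for zz in(0,-.045):
  O=P-[0,0,.0114-zz]
  print("blade",zz,proj(d,[O-x*.007-z*.0025,O+x*.007-z*.0025,O-x*.014-z*.013,O+x*.014-z*.013]))
print("finger",proj(d,[P-z*.0205-x*.016,P-z*.0205+x*.016]))
crop(d,265,170,45,45,16,"pics/s3b.png")
```

```text
blade 0 [[285.28 185.8 ]
 [292.38 186.49]
 [280.18 188.21]
 [294.5  189.61]]
blade -0.045 [[286.62 205.9 ]
 [293.57 206.63]
 [281.65 208.38]
 [295.65 209.86]]
finger [[277.64 184.83]
 [294.18 186.43]]
```

View pics/s3b.png

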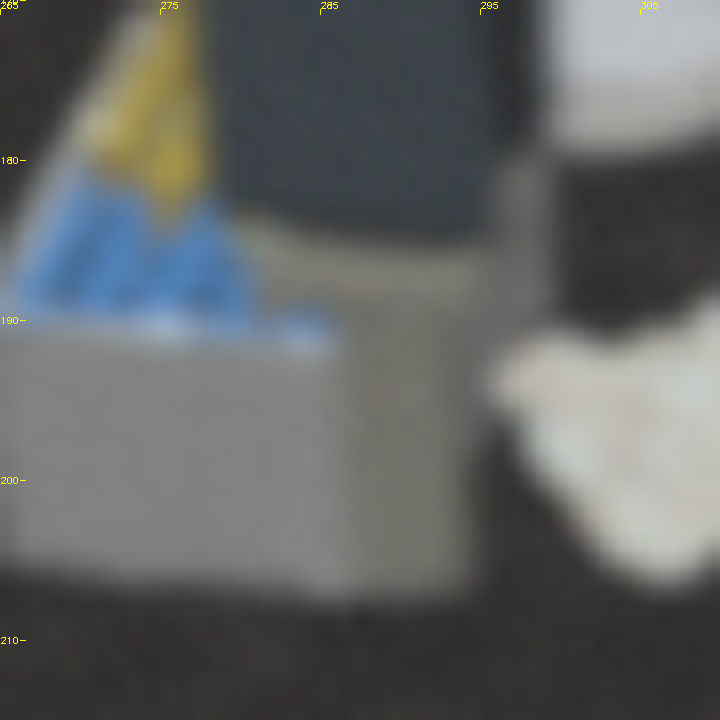

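The side view shows the gauge hanging straight in the gripper: blade at (286–294, 187–207), within half a pixel of the prediction, and the stand empty. Next I go above channel 1.

Call:
apply_moves(
  commands=[
    [0.01,0,-0.02,0,0,0,0.006],
    [0.025,0,-0.055,0,-0.02,0,0.006],
    [0.04,0,-0.09,0,-0.04,0,0.006],
    [0.06,0,-0.125,0,-0.06,0,0.006],
    [0.075,0,-0.16,0,-0.073,0,0.006],
    [0.087,0,-0.183,0,-0.073,0,0.006],
    [0.087,0,-0.183,0,-0.073,0,0.006],
    [0.087,0.015,-0.183,0,-0.073,0,0.006],
    [0.087,0.03,-0.183,0,-0.073,0,0.006],
    [0.087,0.03,-0.183,0,-0.073,0,0.006],
  ],
)

```text
clock: 5.55
eef_pos: [0.5412, 0.1083, 0.1393]
ee_rot: [[0.983, -0.003, 0.181], [-0.181, -0.0, 0.983], [-0.003, -1.0, -0.001]]
ft_force: [-0.3, 0.0, -0.8]
finger_gap: 0.0138
```

Run:
```python
from h import *
from station import state,get_image
np.set_printoptions(precision=4,suppress=True)
s=state();print(s["clock"],s["eef_pos"],s["ee_rot"],s["ft_force"],s["ft_torque"],s["finger_gap"])
P=s["eef_pos"];E=s["ee_rot"]
x,y,z=E.T
d=get_image("side");pickle.dump(d,open(f"side4.pkl","wb"))
crop(d,270,230,80,75,8,"pics/s4.png")
d2=get_image("top");pickle.dump(d2,open(f"top4.pkl","wb"))
crop(d2,380,220,100,75,8,"pics/t4.png")
O=P-[0,0,.0114+.045]
print("nose",O,proj(d,[O-x*.007,O+x*.007,O-x*.007+[0,0,.045],O+x*.007+[0,0,.045]]))
```

```text
5.55 [0.5412 0.1083 0.1393] [[ 0.9835 -0.0032  0.181 ]
 [-0.181  -0.0005  0.9835]
 [-0.0031 -1.     -0.0011]] [-0.3264  0.0332 -0.813 ] [ 0.0302 -0.0129 -0.0498] 0.013772107592477243
nose [0.5412 0.1083 0.0829] [[307.1192 282.5608]
 [315.2272 283.2411]
 [306.1137 261.5738]
 [314.4352 262.2308]]
```

View pics/s4.png

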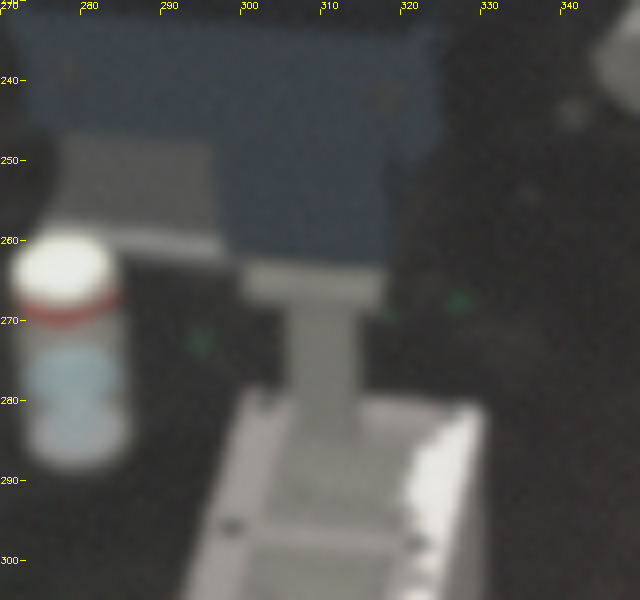

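View pics/t4.png

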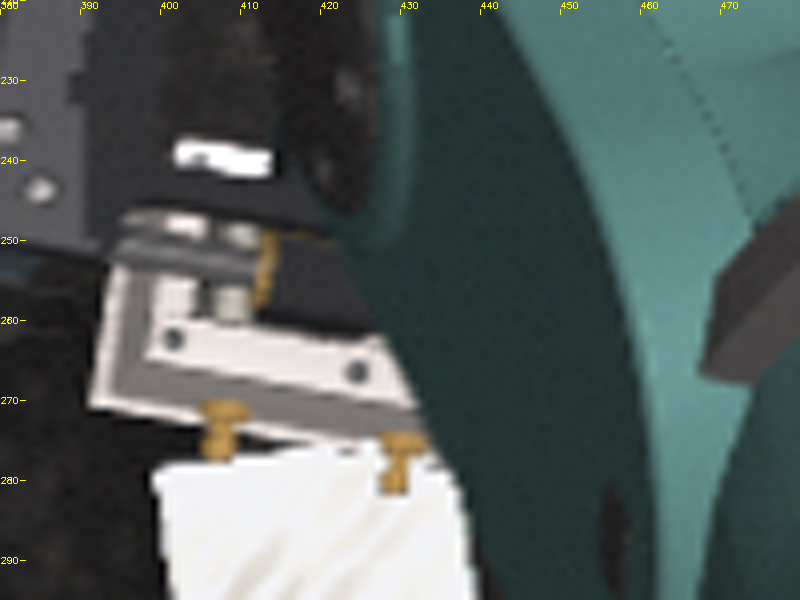

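Run:
```python
from h import *
from station import state,get_image
np.set_printoptions(precision=4,suppress=True)
d=get_image("side");pickle.dump(d,open(f"side5.pkl","wb"))
s=state();print(s["clock"],s["eef_pos"],s["dq"])
P=s["eef_pos"];E=s["ee_rot"]
x,y,z=E.T
O=P-[0,0,.0114+.045]
print("nose",O,proj(d,[O-x*.007-z*.0025,O+x*.007-z*.0025,O-x*.007+[0,0,.045],O+x*.007+[0,0,.045]]))
s0=load("side0")
a=s0["image"][270:320,295:340,::-1];b=d["image"][270:320,295:340,::-1]
im=np.hstack([cv2.resize(q,None,fx=8,fy=8,interpolation=cv2.INTER_CUBIC) for q in(a,b)])
cv2.imwrite("pics/cmp5.png",im)
# column profiles
g=d["image"].mean(2);print("blade row 273",g[271:276,300:322].mean(0).round(0))
g0=s0["image"].mean(2)
for r in(284,286,288,290,292): print(r,g0[r,298:328].round(0))
```

```text
5.7 [0.5426 0.1083 0.1414] [-0.1041 -0.598  -0.1585  0.1068  0.0814  0.0353]
nose [0.5426 0.1083 0.085 ] [[307.6197 282.5557]
 [315.7529 283.2201]
 [306.8863 260.5913]
 [315.2178 261.2282]]
blade row 273 [ 52.  52.  51.  52.  53.  60.  80. 100. 111. 113. 113. 114. 113. 111.
 102.  82.  61.  52.  47.  48.  49.  47.]
284 [123. 186. 220. 227. 227. 226. 221. 205. 182. 171. 168. 166. 164. 163.
 162. 160. 159. 157. 157. 157. 154. 155. 156. 160. 183. 213. 223. 223.
 221. 220.]
286 [154. 206. 225. 228. 227. 223. 212. 190. 179. 178. 182. 183. 183. 185.
 185. 187. 187. 186. 187. 184. 184. 182. 178. 181. 205. 222. 227. 227.
 226. 219.]
288 [190. 220. 227. 228. 226. 218. 194. 174. 171. 170. 167. 164. 163. 163.
 168. 166. 166. 168. 170. 171. 170. 169. 170. 182. 213. 225. 227. 227.
 225. 212.]
290 [211. 224. 227. 227. 223. 212. 194. 189. 183. 171. 162. 162. 163. 165.
 165. 164. 164. 163. 166. 173. 182. 185. 189. 207. 222. 227. 228. 227.
 220. 192.]
292 [222. 226. 227. 225. 217. 196. 183. 185. 180. 167. 160. 158. 157. 157.
 155. 155. 155. 155. 160. 173. 184. 185. 194. 215. 225. 228. 227. 225.
 213. 174.]
```

View pics/cmp5.png

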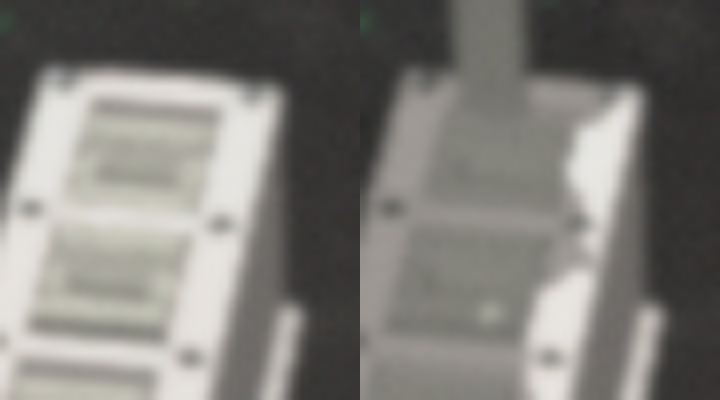

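Run:
```python
from h import *
np.set_printoptions(precision=4,suppress=True)
d=load("side5")
print(atz(d,[(312.3,287.5),(312.1,290.4),(312,293.3)],.07))
u=np.array([.181,.9835]);C=np.array([.5433,.108])
for o in(-.0205,-.0105,-.0075,0,.0075,.0175): 
    p=C+u*o; print(o,proj(d,[[*p,.07]]))
```

```text
[[0.5428 0.1115 0.07  ]
 [0.5423 0.1039 0.07  ]
 [0.542  0.0963 0.07  ]]
-0.0205 [[310.6201 296.6015]]
-0.0105 [[311.6086 292.7738]]
-0.0075 [[311.9021 291.6372]]
0 [[312.6298 288.8192]]
0.0075 [[313.349  286.0341]]
0.0175 [[314.295 282.371]]
```

Call:
apply_moves(
  commands=[
    [0.0012,0.005,-0.0011,0,0,0,0.006],
    [0.0012,0.01,-0.0011,0,0,0,0.006],
    [0.0012,0.014,-0.0011,0,0,0,0.006],
    [0.0012,0.016,-0.0011,0,0,0,0.006],
    [0.0012,0.017,-0.0011,0,0,0,0.006],
  ],
)

```text
clock: 6.32
eef_pos: [0.5435, 0.1067, 0.1242]
ee_rot: [[0.983, -0.0, 0.182], [-0.182, -0.0, 0.983], [-0.0, -1.0, -0.0]]
ft_force: [0.7, -0.5, -0.5]
finger_gap: 0.0143
```

Call:
apply_moves(
  commands=[
    [0,0.001,0,0,0,0,0.006],
    [0,0.002,0,0,0,0,0.006],
    [0,0.003,0,0,0,0,0.006],
  ],
)

```text
clock: 6.7
eef_pos: [0.5435, 0.1067, 0.1213]
ee_rot: [[0.983, 0.0, 0.182], [-0.182, 0.0, 0.983], [0.0, -1.0, 0.0]]
ft_force: [0.5, -0.1, -0.2]
finger_gap: 0.0138
```

Call:
apply_moves(
  commands=[
    [0,0.001,0,0,0,0,0.006],
    [0,0.002,0,0,0,0,0.006],
    [0,0.002,0,0,0,0,0.006],
  ],
)

```text
clock: 7.08
eef_pos: [0.5435, 0.1067, 0.1192]
ee_rot: [[0.983, -0.0, 0.182], [-0.182, -0.0, 0.983], [-0.0, -1.0, -0.0]]
ft_force: [0.0, -0.1, -0.2]
finger_gap: 0.0141
```

Call:
apply_moves(
  commands=[
    [0,0.001,0,0,0,0,0.006],
    [0,0.002,0,0,0,0,0.006],
    [0,0.002,0,0,0,0,0.006],
  ],
)

```text
clock: 7.45
eef_pos: [0.5439, 0.1069, 0.1175]
ee_rot: [[0.983, 0.001, 0.182], [-0.182, 0.0, 0.983], [0.001, -1.0, 0.001]]
ft_force: [1.3, 3.5, 1.2]
finger_gap: 0.0138
```

The wall pushes the blade towards +y, so I shift it a little that way.

Call:
apply_moves(
  commands=[
    [0,0,0.0008,0,0,0,0.006],
    [0,0,0.0008,0,0,0,0.006],
  ],
)

```text
clock: 7.7
eef_pos: [0.5434, 0.1074, 0.1172]
ee_rot: [[0.983, -0.0, 0.182], [-0.182, -0.0, 0.983], [-0.0, -1.0, -0.0]]
ft_force: [0.7, 1.3, -0.1]
finger_gap: 0.0137
```

Call:
apply_moves(
  commands=[
    [0,0.001,0,0,0,0,0.006],
    [0,0.002,0,0,0,0,0.006],
    [0,0.002,0,0,0,0,0.006],
  ],
)

```text
clock: 8.07
eef_pos: [0.5435, 0.1074, 0.1151]
ee_rot: [[0.983, -0.0, 0.182], [-0.182, -0.0, 0.983], [-0.0, -1.0, -0.0]]
ft_force: [0.8, 0.8, -1.1]
finger_gap: 0.014
```

Call:
apply_moves(
  commands=[
    [0,0.001,0.0005,0,0,0,0.006],
    [0,0.003,0.0005,0,0,0,0.006],
    [0,0.005,0.0005,0,0,0,0.006],
    [0,0.006,0.0005,0,0,0,0.006],
  ],
)

```text
clock: 8.57
eef_pos: [0.5436, 0.1079, 0.1091]
ee_rot: [[0.983, -0.0, 0.182], [-0.182, -0.0, 0.983], [-0.0, -1.0, -0.0]]
ft_force: [-1.2, -0.1, -1.1]
finger_gap: 0.0141
```

Call:
apply_moves(
  commands=[
    [0,0.001,0,0,0,0,0.006],
    [0,0.003,0,0,0,0,0.006],
    [0,0.005,0,0,0,0,0.006],
    [0,0.006,0,0,0,0,0.006],
  ],
)

```text
clock: 9.07
eef_pos: [0.5437, 0.108, 0.1032]
ee_rot: [[0.983, -0.0, 0.182], [-0.182, -0.0, 0.983], [-0.0, -1.0, -0.0]]
ft_force: [-0.2, -0.7, -0.8]
finger_gap: 0.014
```

Call:
apply_moves(
  commands=[
    [0,0.001,0,0,0,0,0.006],
    [0,0.002,0,0,0,0,0.006],
    [0,0.003,0,0,0,0,0.006],
    [0,0.0035,0,0,0,0,0.006],
  ],
)

```text
clock: 9.57
eef_pos: [0.5437, 0.108, 0.0998]
ee_rot: [[0.983, -0.0, 0.182], [-0.182, -0.0, 0.983], [-0.0, -1.0, -0.0]]
ft_force: [0.2, -0.0, -0.3]
finger_gap: 0.0138
```

Call:
apply_moves(
  commands=[
    [0,0.0005,0,0,0,0,0.006],
    [0,0.001,0,0,0,0,0.006],
    [0,0.001,0,0,0,0,0.006],
  ],
)

```text
clock: 9.95
eef_pos: [0.5437, 0.108, 0.0988]
ee_rot: [[0.983, -0.0, 0.182], [-0.182, -0.0, 0.983], [-0.0, -1.0, -0.0]]
ft_force: [-0.1, 0.1, -1.0]
finger_gap: 0.0137
```

Call:
apply_moves(
  commands=[
    [0,0.0005,0,0,0,0,0.006],
    [0,0.001,0,0,0,0,0.006],
    [0,0.001,0,0,0,0,0.006],
  ],
)

```text
clock: 10.32
eef_pos: [0.5438, 0.108, 0.0979]
ee_rot: [[0.983, 0.0, 0.182], [-0.182, -0.0, 0.983], [0.0, -1.0, 0.0]]
ft_force: [0.1, 0.3, 1.2]
finger_gap: 0.014
```

Call:
apply_moves(
  commands=[
    [0,0.0005,0,0,0,0,0.006],
    [0,0.0005,0,0,0,0,0.006],
  ],
)

```text
clock: 10.58
eef_pos: [0.5438, 0.108, 0.0974]
ee_rot: [[0.983, 0.0, 0.182], [-0.182, 0.0, 0.983], [0.0, -1.0, 0.0]]
ft_force: [-0.1, 0.4, 1.4]
finger_gap: 0.0138
```

Call:
apply_moves(
  commands=[
    [0,0.0005,0,0,0,0,0.006],
    [0,0.0005,0,0,0,0,0.006],
  ],
)

```text
clock: 10.82
eef_pos: [0.5438, 0.108, 0.0969]
ee_rot: [[0.983, 0.0, 0.182], [-0.182, 0.0, 0.983], [0.0, -1.0, 0.0]]
ft_force: [-1.5, -0.3, 2.9]
finger_gap: 0.0138
```

Call:
apply_moves(
  commands=[
    [0,0.0006,0,0,0,0,0.006],
    [0,0.0006,0,0,0,0,0.006],
  ],
)

```text
clock: 11.08
eef_pos: [0.5439, 0.108, 0.0963]
ee_rot: [[0.983, 0.0, 0.182], [-0.182, 0.0, 0.983], [0.0, -1.0, 0.0]]
ft_force: [-0.9, -0.7, 4.7]
finger_gap: 0.0137
```

Channel 1 jams. The force rises to about 5.5 N at the jaw depth, 17 mm short of home. I back out and try channel 2.

Call:
apply_moves(
  commands=[
    [0,-0.01,0,0,0,0,0.006],
    [0,-0.025,0,0,0,0,0.006],
    [0,-0.04,0,0,0,0,0.006],
    [0,-0.04,0,0,0,0,0.006],
    [-0.0003,-0.04,-0.018,0,0,0,0.006],
    [-0.0003,-0.04,-0.0364,0,0,0,0.006],
    [-0.0003,-0.04,-0.0364,0,0,0,0.006],
    [-0.0003,-0.04,-0.0364,0,0,0,0.006],
  ],
)

```text
clock: 12.08
eef_pos: [0.5368, 0.0719, 0.1361]
ee_rot: [[0.983, -0.0, 0.183], [-0.183, 0.0, 0.983], [-0.0, -1.0, -0.0]]
ft_force: [0.4, 0.1, -0.1]
finger_gap: 0.0137
```

Run:
```python
from h import *
from station import state,get_image
np.set_printoptions(precision=4,suppress=True)
d=get_image("side");pickle.dump(d,open(f"side6.pkl","wb"))
crop(d,270,240,90,85,7,"pics/s6.png")
s=state();P=s["eef_pos"];x,y,z=s["ee_rot"].T;print(s["clock"],P,s["ft_force"])
O=P-[0,0,.0114+.045]
print(proj(d,[O-x*.007-z*.0025,O+x*.007-z*.0025,O-x*.014-z*.013+[0,0,.045],O+x*.014-z*.013+[0,0,.045]]))
```

```text
12.125 [0.5369 0.0722 0.1361] [ 0.0746 -0.3576 -1.536 ]
[[304.4743 299.017 ]
 [312.8186 299.7382]
 [297.8774 281.5958]
 [315.1673 283.0203]]
```

View pics/s6.png

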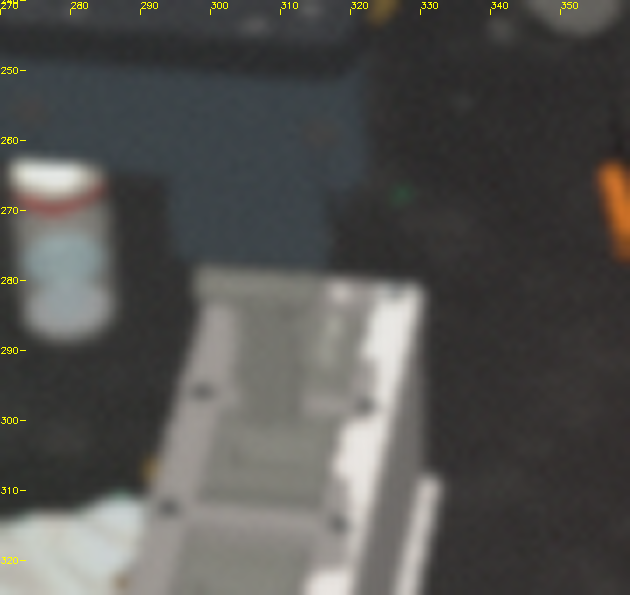

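The side view shows the blade at columns 304–313 over the middle channel, flange edge at row 282, vial untouched at (279,275). Descending.

Call:
apply_moves(
  commands=[
    [0,0.005,0,0,0,0,0.006],
    [0,0.01,0,0,0,0,0.006],
    [0,0.012,0,0,0,0,0.006],
    [0,0.014,0,0,0,0,0.006],
    [0,0.015,0,0,0,0,0.006],
  ],
)

```text
clock: 12.75
eef_pos: [0.5368, 0.0723, 0.1212]
ee_rot: [[0.983, -0.0, 0.182], [-0.182, -0.0, 0.983], [-0.0, -1.0, -0.0]]
ft_force: [0.1, 0.2, -0.8]
finger_gap: 0.0137
```

Call:
apply_moves(
  commands=[
    [0,0.001,0,0,0,0,0.006],
    [0,0.002,0,0,0,0,0.006],
    [0,0.002,0,0,0,0,0.006],
  ],
)

```text
clock: 13.12
eef_pos: [0.5368, 0.0722, 0.1192]
ee_rot: [[0.983, -0.0, 0.182], [-0.182, -0.0, 0.983], [-0.0, -1.0, -0.0]]
ft_force: [-0.3, 0.7, -1.1]
finger_gap: 0.0138
```

Call:
apply_moves(
  commands=[
    [0,0.001,0,0,0,0,0.006],
    [0,0.002,0,0,0,0,0.006],
    [0,0.002,0,0,0,0,0.006],
  ],
)

```text
clock: 13.5
eef_pos: [0.5368, 0.0722, 0.1172]
ee_rot: [[0.983, -0.0, 0.182], [-0.182, -0.0, 0.983], [-0.0, -1.0, -0.0]]
ft_force: [-0.1, 0.1, -1.5]
finger_gap: 0.014
```

Call:
apply_moves(
  commands=[
    [0,0.001,0,0,0,0,0.006],
    [0,0.002,0,0,0,0,0.006],
    [0,0.002,0,0,0,0,0.006],
  ],
)

```text
clock: 13.88
eef_pos: [0.5368, 0.0723, 0.1151]
ee_rot: [[0.983, -0.0, 0.182], [-0.182, 0.0, 0.983], [-0.0, -1.0, -0.0]]
ft_force: [0.0, -1.1, -0.7]
finger_gap: 0.014
```

In the slot with no contact. Further down.

Call:
apply_moves(
  commands=[
    [0,0.001,0,0,0,0,0.006],
    [0,0.003,0,0,0,0,0.006],
    [0,0.005,0,0,0,0,0.006],
    [0,0.006,0,0,0,0,0.006],
  ],
)

```text
clock: 14.38
eef_pos: [0.5368, 0.0722, 0.109]
ee_rot: [[0.983, -0.0, 0.182], [-0.182, -0.0, 0.983], [-0.0, -1.0, -0.0]]
ft_force: [0.1, 0.6, 0.1]
finger_gap: 0.0136
```

Call:
apply_moves(
  commands=[
    [0,0.001,0,0,0,0,0.006],
    [0,0.003,0,0,0,0,0.006],
    [0,0.005,0,0,0,0,0.006],
    [0,0.006,0,0,0,0,0.006],
  ],
)

```text
clock: 14.88
eef_pos: [0.5368, 0.0722, 0.1031]
ee_rot: [[0.983, -0.0, 0.182], [-0.182, -0.0, 0.983], [-0.0, -1.0, -0.0]]
ft_force: [-0.4, -0.7, -0.7]
finger_gap: 0.0141
```

Call:
apply_moves(
  commands=[
    [0,0.001,0,0,0,0,0.006],
    [0,0.002,0,0,0,0,0.006],
    [0,0.003,0,0,0,0,0.006],
    [0,0.004,0,0,0,0,0.006],
  ],
)

```text
clock: 15.38
eef_pos: [0.5368, 0.0722, 0.0992]
ee_rot: [[0.983, 0.0, 0.182], [-0.182, 0.0, 0.983], [0.0, -1.0, 0.0]]
ft_force: [-0.3, 0.3, 0.2]
finger_gap: 0.0142
```

Call:
apply_moves(
  commands=[
    [0,0.0005,0,0,0,0,0.006],
    [0,0.001,0,0,0,0,0.006],
    [0,0.001,0,0,0,0,0.006],
  ],
)

```text
clock: 15.75
eef_pos: [0.5368, 0.0722, 0.0982]
ee_rot: [[0.983, -0.0, 0.182], [-0.182, -0.0, 0.983], [-0.0, -1.0, -0.0]]
ft_force: [-0.3, 0.3, -1.5]
finger_gap: 0.0139
```

Call:
apply_moves(
  commands=[
    [0,0.0005,0,0,0,0,0.006],
    [0,0.001,0,0,0,0,0.006],
    [0,0.001,0,0,0,0,0.006],
  ],
)

```text
clock: 16.12
eef_pos: [0.5368, 0.0722, 0.0972]
ee_rot: [[0.983, -0.0, 0.182], [-0.182, -0.0, 0.983], [-0.0, -1.0, -0.0]]
ft_force: [1.2, 0.4, -1.0]
finger_gap: 0.0138
```

Call:
apply_moves(
  commands=[
    [0,0.0005,0,0,0,0,0.006],
    [0,0.001,0,0,0,0,0.006],
    [0,0.001,0,0,0,0,0.006],
  ],
)

```text
clock: 16.5
eef_pos: [0.5368, 0.0722, 0.0962]
ee_rot: [[0.983, -0.0, 0.182], [-0.182, 0.0, 0.983], [-0.0, -1.0, -0.0]]
ft_force: [-1.0, 0.6, -0.4]
finger_gap: 0.0133
```

Call:
apply_moves(
  commands=[
    [0,0.0005,0,0,0,0,0.006],
    [0,0.001,0,0,0,0,0.006],
    [0,0.001,0,0,0,0,0.006],
  ],
)

```text
clock: 16.88
eef_pos: [0.5368, 0.0722, 0.0952]
ee_rot: [[0.983, -0.0, 0.182], [-0.182, -0.0, 0.983], [-0.0, -1.0, -0.0]]
ft_force: [0.1, -0.6, -0.7]
finger_gap: 0.0138
```

No resistance at the jaw depth, so channel 2 looks open. Continuing down.

Call:
apply_moves(
  commands=[
    [0,0.001,0,0,0,0,0.006],
    [0,0.002,0,0,0,0,0.006],
    [0,0.003,0,0,0,0,0.006],
    [0,0.003,0,0,0,0,0.006],
  ],
)

```text
clock: 17.38
eef_pos: [0.5368, 0.0722, 0.0921]
ee_rot: [[0.983, -0.0, 0.182], [-0.182, -0.0, 0.983], [-0.0, -1.0, -0.0]]
ft_force: [0.0, -0.6, -1.0]
finger_gap: 0.0141
```

Call:
apply_moves(
  commands=[
    [0,0.001,0,0,0,0,0.006],
    [0,0.002,0,0,0,0,0.006],
    [0,0.003,0,0,0,0,0.006],
    [0,0.004,0,0,0,0,0.006],
  ],
)

```text
clock: 17.88
eef_pos: [0.5369, 0.0722, 0.0882]
ee_rot: [[0.983, 0.0, 0.182], [-0.182, -0.0, 0.983], [0.0, -1.0, -0.0]]
ft_force: [0.5, -0.8, -0.8]
finger_gap: 0.0139
```

Call:
apply_moves(
  commands=[
    [0,0.001,0,0,0,0,0.006],
    [0,0.002,0,0,0,0,0.006],
    [0,0.003,0,0,0,0,0.006],
    [0,0.004,0,0,0,0,0.006],
  ],
)

```text
clock: 18.38
eef_pos: [0.5368, 0.0722, 0.0842]
ee_rot: [[0.983, 0.0, 0.182], [-0.182, -0.0, 0.983], [0.0, -1.0, -0.0]]
ft_force: [-0.4, -1.0, -1.2]
finger_gap: 0.0141
```

Home is expected at a TCP height of about 0.081. I go in 0.5–1 mm steps until the flange touches.

Call:
apply_moves(
  commands=[
    [0,0.001,0,0,0,0,0.006],
    [0,0.002,0,0,0,0,0.006],
    [0,0.002,0,0,0,0,0.006],
  ],
)

```text
clock: 18.75
eef_pos: [0.5368, 0.0722, 0.0822]
ee_rot: [[0.983, -0.0, 0.182], [-0.182, -0.0, 0.983], [-0.0, -1.0, -0.0]]
ft_force: [0.2, -0.0, -0.9]
finger_gap: 0.0139
```

Call:
apply_moves(
  commands=[
    [0,0.0005,0,0,0,0,0.006],
    [0,0.0005,0,0,0,0,0.006],
  ],
)

```text
clock: 19.0
eef_pos: [0.5368, 0.0722, 0.0817]
ee_rot: [[0.983, -0.0, 0.182], [-0.182, 0.0, 0.983], [-0.0, -1.0, -0.0]]
ft_force: [0.4, 0.0, -2.1]
finger_gap: 0.0133
```

Call:
apply_moves(
  commands=[
    [0,0.0005,0,0,0,0,0.006],
    [0,0.0005,0,0,0,0,0.006],
  ],
)

```text
clock: 19.25
eef_pos: [0.5369, 0.0722, 0.0814]
ee_rot: [[0.983, 0.0, 0.182], [-0.182, -0.0, 0.983], [0.0, -1.0, -0.0]]
ft_force: [-0.8, 0.3, 2.8]
finger_gap: 0.0138
```

The force rises at TCP 0.0814, which puts the flange at z = 0.070: home. I release and lift clear.

Call:
apply_moves(
  commands=[
    [0,0,0,0,0,0,0.02],
    [0,0,0,0,0,0,0.03],
    [0,0,0,0,0,0,0.035],
    [0,0,0,0,0,0,0.035],
  ],
)

```text
clock: 19.75
eef_pos: [0.5369, 0.0722, 0.0812]
ee_rot: [[0.983, 0.0, 0.182], [-0.182, -0.0, 0.983], [0.0, -1.0, -0.0]]
ft_force: [0.3, -0.6, 0.3]
finger_gap: 0.0352
```

Call:
apply_moves(
  commands=[
    [0,-0.005,0,0,0,0,0.035],
    [0,-0.02,0,0,0,0,0.035],
    [0,-0.05,0,0,0,0,0.035],
    [0,-0.09,0,0,0,0,0.035],
    [0,-0.12,0,0,0,0,0.035],
    [0,-0.12,0.06,0,0,0,0.035],
    [0,-0.12,0.12,0,0,0,0.035],
    [0,-0.12,0.18,0,0,0,0.035],
    [0,-0.12,0.24,0,0,0,0.035],
    [0,-0.12,0.24,0,0,0,0.035],
  ],
)

```text
clock: 21.0
eef_pos: [0.5808, 0.3116, 0.2024]
ee_rot: [[0.984, 0.001, 0.179], [-0.179, 0.001, 0.984], [0.001, -1.0, 0.001]]
ft_force: [-0.9, 0.3, -0.1]
finger_gap: 0.035
```

Run:
```python
from h import *
from station import state,get_image
np.set_printoptions(precision=4,suppress=True)
d=get_image("side");pickle.dump(d,open(f"side7.pkl","wb"))
crop(d,255,240,100,100,6,"pics/s7.png")
e=get_image("top");pickle.dump(e,open(f"top7.pkl","wb"))
crop(e,340,215,140,85,5,"pics/t7.png")
cv2.imwrite("pics/top7full.png",e["image"][:,:,::-1])
s=state();print(s["clock"],s["eef_pos"],s["ft_force"])
u=np.array([.182,.983,0]);v=np.array([.983,-.182,0]);O=np.array([.5368,.0722,.07])
C=[O+a*v*.014+b*u*.013+[0,0,z] for z in(0,.005) for a in(-1,1) for b in(-1,1)]
print("side flange",proj(d,C));print("handle top top-view",proj(e,[O+a*v*.012+b*u*.007+[0,0,.045] for a in(-1,1) for b in(-1,1)]))
```

```text
21.1 [0.5802 0.3084 0.2018] [-0.0212 -0.427  -0.6828]
side flange [[299.3727 307.2717]
 [302.2126 297.0214]
 [316.0984 308.7498]
 [318.6015 298.4276]
 [299.2367 304.9954]
 [302.0878 294.7622]
 [316.012  306.4687]
 [318.5243 296.1636]]
handle top top-view [[445.957  260.6446]
 [437.8914 259.2105]
 [447.8517 247.0441]
 [439.8239 245.6193]]
```

View pics/s7.png

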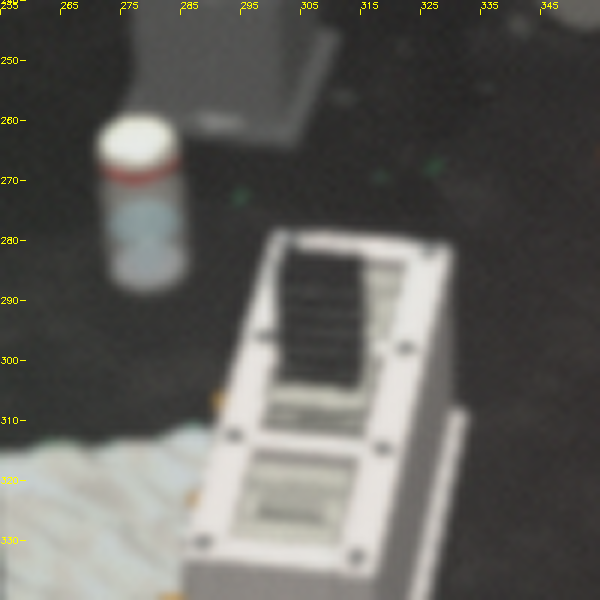

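View pics/t7.png

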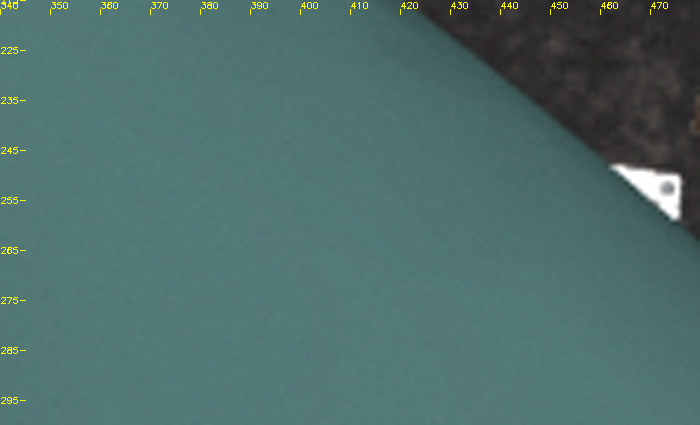

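View pics/top7full.png

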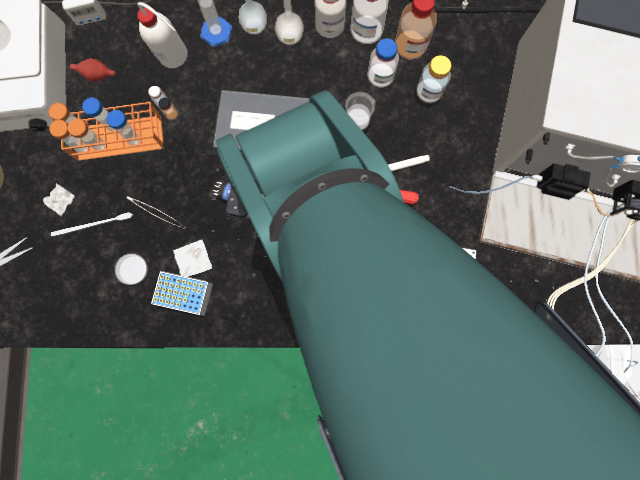

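The side view shows the gauge upright in the middle channel, with its flange front edge at rows 304–308 (predicted for home: 305–308). The vial is at (279,275), unmoved. In the top view the arm hides the clamp, but the tip rack is unmoved. The arm stands clear, so I hand in.

Run:
```python
from h import *
from station import robot,state
a=load("side0")["image"].astype(int);b=load("side7")["image"].astype(int)
for n,(x,y,w,h) in dict(cass=(350,250,25,32),vial=(268,256,22,34)).items(): print(n,abs(a-b)[y:y+h,x:x+w].mean())
s=state();print(s["clock"],abs(s["dq"]).max())
print(robot.close_job())
```

```text
cass 1.46875
vial 4.110071301247772
21.1 1.4538063502387641
the job is handed in; nothing more can be done
None
```

The gauge is standing fully home in the middle channel (channel 2), flange down on the clamp. I handed the job in at 21 s with the arm clear.

- **Trying the channels:** Channel 1 (+y) is shut. The blade stopped on the jaws 17 mm short of home, and I backed out at about 5.5 N. Channel 2 took the blade all the way down without resistance. Contact came only at a TCP height of 0.0814 m, which puts the flange at z = 0.070, the clamp's top. I did not try channel 3, since the open one had been found.
- **Last checks:** After release, the side picture shows the gauge upright, its flange within about 1 px of the position predicted for home. The cassette and tip rack look unmoved. The vial's position looks the same too; its patch changed slightly in brightness, most likely from the arm's shadow, though I did not check that.
- **What disagreed or could not be checked:** The two cameras differed by about 4–5 mm in y. I took a value between them, and touch in channel 1 then agreed with it to about 1 mm. The arm blocked the top camera's view of the clamp at the end, so home is confirmed by the side view and touch only.

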